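# Nest graded bowls rim down on the kiln shelf and top them with a cup

### The job

Stack the pale kiln shelf for the bisque firing: in the middle of it nest the three dark flared bowls rim down, the smallest first, then the middle-sized one over it and the largest over both, so that every rim lies flat on the shelf. Then stand the straight-sided cup upright, foot to foot, centred on the large bowl's foot. The unfired ware is brittle, so lower each piece gently all the way down before letting go, never letting it drop, and leave the props and tools on the bench where they are.

Things in the scene. Friction and masses are not known exactly. Their poses are not given: they have to be found in the camera images.
- bowl_small: smallest of three flared bowls of dark clay, lying rim down. Rim 76 mm across, height 39 mm, wall about 5 mm. Its foot on top is a round stub 36 mm across, 11 mm high, sheer sided, to grip; below it a 3 mm ledge and the straight flared wall. Hollow 23 mm deep. Origin: centre of the rim circle; z up through the foot.
- bowl_middle: middle-sized of three flared bowls of dark clay, lying rim down. Rim 114 mm across, height 60 mm, wall about 5 mm. Its foot on top is a round stub 48 mm across, 11 mm high, sheer sided, to grip; below it a 3 mm ledge and the straight flared wall. Hollow 44 mm deep. Origin: centre of the rim circle; z up through the foot. Fits over the small one, about 8 mm play.
- bowl_large: largest of three flared bowls of dark clay, lying rim down. Rim 154 mm across, height 84 mm, wall about 5 mm. Its foot on top is a round stub 56 mm across, 11 mm high, sheer sided, to grip; below it a 3 mm ledge and the straight flared wall. Hollow 68 mm deep. Origin: centre of the rim circle; z up through the foot. Fits over the middle one, about 8 mm play.
- cup: straight-sided cup of the same dark unfired clay, standing upright, mouth up: 60 mm outside diameter, 64 mm high, wall 4 mm; its foot, the bottom 5 mm, is 54 mm across. Can be gripped across the outside. Origin: centre of its underside; z up to the mouth.
- kiln_shelf: pale square kiln shelf lying flat and fixed on the bench, 200 x 200 x 15 mm. Origin: centre of its underside, on the bench; x and y along its sides, z up.
- wood_rib: bystander: flat half-round wooden rib, 85 mm long, about 65 mm wide, 7 mm thick, lying flat. Origin: underside, middle of its straight part.
- prop_tall: bystander: tall kiln prop, a buff fireclay post standing upright, 40 mm across, 90 mm high. Origin: centre of its underside.
- prop_short: bystander: short kiln prop, standing upright, 40 mm across, 50 mm high. Origin: centre of its underside.
- loop_tool: bystander: trimming tool, wooden handle with a wire loop, 160 mm long and 11 mm high, lying flat along its x. Origin: underside, middle of the handle.
Mind the look-alikes: they are no part of the job. What is shaped like the bowl_large but green is not meant.

How it is judged:
By the outcome, as a careful person would: the job done as asked, in the order asked, and still so for the second after the job is handed in, with the robot touching nothing.
It also fails if it takes over 128 s, if anything falls off the work surface, if the arm or the gripper's body presses on something with over 40 N, if the wrist force passes 120 N, or if a joint passes its speed limit or range.

### The arm

A 6-joint arm with a two-finger parallel gripper is mounted at the origin on the work surface. World frame = base frame: x ahead of the robot, y to its left, z up, the work surface at z = 0. Lengths are in m, angles in rad, forces in N, time in s.
With the tool pointing down it reaches from about 0.35 to 0.85 m from the base axis. Payload 8.1 kg.
Tool frame: the origin (TCP) lies at the centre of the arm's flange, where the gripper is bolted on; the fingertips stand 186 mm ahead of it and the grasp point (between the pads) lies 167 mm ahead of it; z points along the fingers, y is the line along which they close (so a half turn about z gives the same grasp; the last joint's range is limited). The gripper opens to 93 mm and grips with 3 to 60 N. Pads are 15 mm wide; open, the fingers measure 128 mm over their backs; the gripper's body (75 mm by 188 mm) begins 65 mm behind the grasp point.
Start: joints at [1.059, 0.13, 1.488, -0, 1.523, -0.085], TCP at [0.248, 0.546, 0.405] pointing down, gripper open.
Joint ranges: [-2.96, 2.96], [-0.89, 2.26], [0.02, 2.5], [-1.34, 4.48], [0, 2.73], [-2.66, 2.66]. Speed limits (rad/s): [2.39, 2.39, 2.79, 3.14, 3.14, 3.14].

### API

Orientations are given as a rotation vector (axis times angle).
In Python, from plant import read_state, read_camera, camera_params, robot gives the robot as it stands.
- The arm moves only by the tool carry_out, never from a script. Its argument "targets" is a list of rows, each an object of numbers: "hand": the opening in per cent of the stroke, from 0 (shut) to 100 (fully open); "x", "y", "z": the shift along the tool's x, y, z in m; "ax", "ay", "az": the turn, a rotation vector about the tool's x, y, z in rad. In form: [{"hand": .., "x": .., "y": .., "z": .., "ax": .., "ay": .., "az": ..}, ...]. A call has 1 to 8 rows; each row is the pose to reach, as a shift and turn from the pose commanded when the call began, along the tool's axes at that moment; what a row does not reach only later rows make up. A row lasts 1/8 s, in which the tool goes at most 62.5 mm and 10.7 degrees, less where a joint would pass 70% of its speed; a pose out of reach is approached as far as the arm can. A call with a gripper value outside its range is refused whole. The fingers move at their own pace and stop on an object; "newtons" is the grip in N (left out, the last holds). Time passes only in rows, so rows that repeat a pose let the fingers close. It gives the time, the measured TCP pose, the force, the opening and the grip force at its end, in the units of the state.
- read_state(): the state, without advancing time (a new reading comes with each control period).
- read_camera(name): name is "side" or "top" or "wrist"; returns (picture, depth): 480x640x3 uint8, blue, green, red; 480x640 float32, m along the optical axis (not along the pixel's ray), 0 where there is no reading.
- camera_params(name): a dict with "fx", "fy", "cx", "cy" (pixels), "position" and "rotation" of the camera in the world. Camera axes: x right, y up, looking along -z (the intrinsics and any distortion apply to the point x, -y, -z); pixel columns grow to the right and rows downward; lengths in m; the calibration is good to about 2 mm. A picture is of the moment at which its call begins: read the wrist's pose just before it. camera_params takes no time and is no camera call; for the wrist camera it gives the pose at the moment of the call.
- robot.close_job(): hands the job in; it is judged then, once.
The state is a dict: "t": time; "q": joint angles; "dq": joint speeds; "joint_torque": joint torques, N m; "tool_pos": TCP position; "orientation": TCP orientation; "force": force on the tool from outside, world axes, zero at the start; "wrist_torque": the same for the moment, N m; "opening": finger opening in m; "gripper_force": force on a finger pad.
Only numpy, scipy, OpenCV 4.12 (cv2) and the standard library are available. Lean on these libraries where they do the work, as an engineer would, in place of code of your own. Each camera call takes 0.05 s, during which the arm holds its last target. There are 200 camera calls.

## Working session

There is one attempt and no reset: what is moved stays moved. The work goes in short steps, Python scripts to look and compute and a tool call to move; the robot and the scene stay as the last step left them, time stands still between calls to the robot, and variables do not carry over. Pictures are saved under pics/ and viewed, at most 14 in all, crops included, and the job is handed in when it is done.

Besides the shell and the picture viewer there is one more tool, called after ">>>" as a command line: name --argument value ..., lists and objects as JSON in quotes. carry_out: Moves the arm, as the interface text tells. Its arguments: {"type":"object","properties":{"targets":{"type":"array","items":{"type":"object","properties":{"hand":{"type":"number"},"x":{"type":"number"},"y":{"type":"number"},"z":{"type":"number"},"ax":{"type":"number"},"ay":{"type":"number"},"az":{"type":"number"}}}},"newtons":{"type":"number"}},"required":["targets"]}

```bash
mkdir -p pics; ls; python3 - <<'E'
from plant import *
import cv2,numpy as np
for n in ["top","side"]:
    im,d=read_camera(n); cv2.imwrite(f"pics/{n}0.png",im); np.save(f"{n}0.npy",d); p=camera_params(n); print(n,p)
print(read_state())
E
```

```text
pics
top {'fx': 493.6285081864735, 'fy': 493.6285081864735, 'cx': 311.1563555114788, 'cy': 231.2355785871679, 'position': array([ 0.30030408, -0.00165218,  1.1410347 ]), 'rotation': array([ 0.10512665, -0.10302114, -1.55663969])}
side {'fx': 441.7672541409962, 'fy': 441.7672541409962, 'cx': 318.920316147589, 'cy': 230.9219228456756, 'position': array([ 0.05602137, -0.56852729,  0.71716253]), 'rotation': array([ 0.76971205, -0.25948739, -0.56815578])}
{'t': 0.1, 'q': array([ 1.05858403e+00,  1.31097582e-01,  1.48911958e+00, -2.06365169e-05,
        1.52302125e+00, -8.54032351e-02]), 'dq': array([-1.20128447e-03,  1.05419583e-05, -1.14124751e-03, -3.83605430e-04,
       -4.01394603e-04, -7.38926970e-04]), 'joint_torque': array([ 1.79651022e-03, -5.61338818e+01, -4.93095481e+01,  7.71301962e-02,
        2.90964008e-02, -4.06393349e-05]), 'tool_pos': array([0.24826997, 0.54601087, 0.40381287]), 'orientation': array([-6.65252772e-01, -3.06987246e+00,  2.47976380e-03]), 'force': array([-0.11103987, -0.47046504, -0.62766159]), 'wrist_torque': array([ 0.0040687 , -0.01941311,  0.03483551]), 'gripper_force': 0.0, 'opening': 0.09286722229459621}
```

View pics/top0.png

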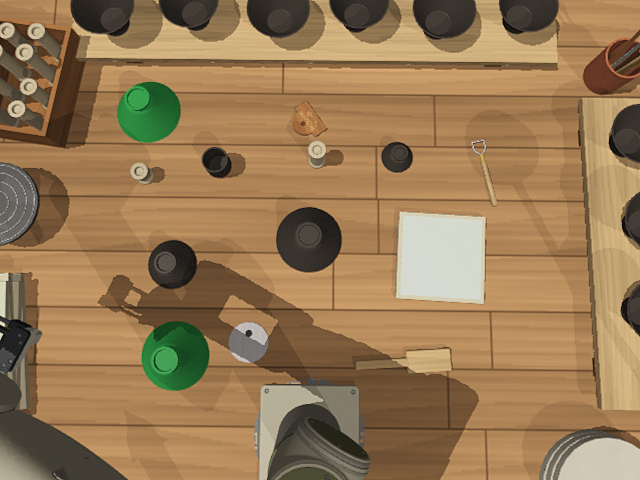

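View pics/side0.png

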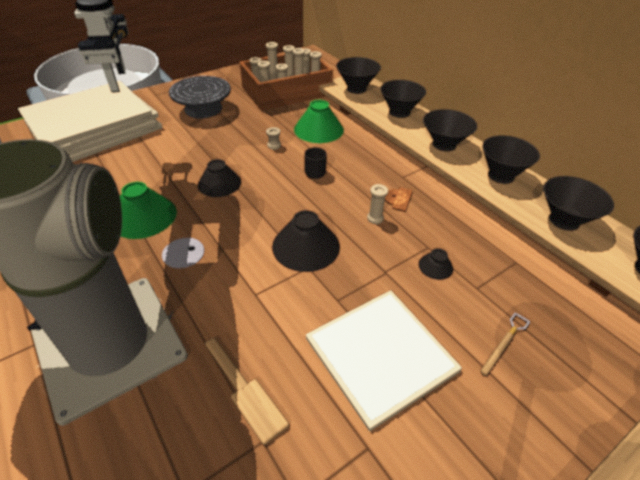

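The top view shows the large bowl at (308,238), middle bowl at (172,264), small bowl at (397,156), cup at (216,162), shelf at (441,257), tall prop at (317,153) and short prop at (141,172). The green bowls at (149,110) and (176,355) are look-alikes.

```bash
cat > h.py <<'E'
import numpy as np,cv2
from scipy.spatial.transform import Rotation as R
def cloud(d,p):
    v,u=np.mgrid[:480,:640]
    P=np.stack([(u-p['cx'])/p['fx']*d,-(v-p['cy'])/p['fy']*d,-d],-1)
    return P@R.from_rotvec(p['rotation']).as_matrix().T+p['position']
def circ(W,mask):
    q=W[mask][:,:2].astype(np.float32); (c,r)=cv2.minEnclosingCircle(q)
    return np.round(c,4),round(r*2,4),len(q),np.round(np.median(W[mask][:,2]),4)
E
python3 - <<'E'
from plant import *; from h import *
for cam,seeds in {"top":dict(small=(398,152,39),mid=(166,262,60),large=(309,234,84),cup=(216,160,64),tall=(317,147,90),short=(141,169,50)),
   "side":dict(small=(438,256,39),mid=(217,166,60),large=(306,220,84),cup=(315,153,64))}.items():
    d=np.load(cam+"0.npy"); W=cloud(d,camera_params(cam))
    for k,(u,v,h) in seeds.items():
        w=W[v,u]; near=(np.hypot(*(W[...,:2]-w[:2]).transpose(2,0,1))<.05)&(d>0)
        m=near&(abs(W[...,2]-h/1e3)<.005)
        print(cam,k,w.round(3),circ(W,m))
    z=W[...,2]
    m=np.zeros(z.shape,bool)
    if cam=="top": m[205:310,390:495]=1
    else: m[285:430,300:465]=1
    m&=(abs(z-.015)<.005)&(d>0)
    r=cv2.minAreaRect(W[m][:,:2].astype(np.float32)); print("shelf",r,np.median(z[m]))
    print("bench",W[300,300] if cam=="side" else W[330,400])
E
```

```text
top small [ 0.636 -0.198  0.033] (array([ 0.633 , -0.1989]), 0.0397, 148, np.float64(0.0375))
top mid [0.373 0.319 0.057] (array([0.3718, 0.3201]), 0.0492, 311, np.float64(0.0583))
top large [0.436 0.005 0.08 ] (array([0.4334, 0.005 ]), 0.0576, 421, np.float64(0.0817))
top cup [0.619 0.227 0.008] (array([0.6047, 0.2199]), 0.0611, 161, np.float64(0.0637))
top tall [ 0.629 -0.01   0.085] (array([ 0.6221, -0.0104]), 0.0401, 211, np.float64(0.089))
top short [0.585 0.39  0.044] (array([0.5786, 0.3927]), 0.0402, 203, np.float64(0.0496))
shelf ((0.39527279138565063, -0.29718297719955444), (0.2011813223361969, 0.2000521421432495), 86.99554443359375) 0.01523339025491477
bench [ 0.2287448  -0.20353803  0.00053364]
side small [ 0.632 -0.201  0.036] (array([ 0.6348, -0.1978]), 0.0388, 193, np.float64(0.0386))
side mid [0.376 0.318 0.057] (array([0.3736, 0.3225]), 0.0519, 201, np.float64(0.059))
side large [0.435 0.004 0.083] (array([0.4356, 0.0071]), 0.0575, 406, np.float64(0.0824))
side cup [0.623 0.242 0.047] (array([0.6079, 0.2211]), 0.0609, 91, np.float64(0.0641))
shelf ((0.3971439301967621, -0.29446208477020264), (0.20226070284843445, 0.2016621232032776), 86.68366241455078) 0.0163991014262147
bench [ 0.3424691  -0.11334095  0.00309142]
```

```bash
cat >> h.py <<'E'
def rel(s,xyz):
    "shift/turn in tool axes to world xyz, tool down with tool y = world y, tool x = -world x"
    R0=R.from_rotvec(s['orientation']); Rt=R.from_rotvec([0,np.pi,0])
    print("shift",R0.inv().apply(np.array(xyz)-s['tool_pos']).round(4),"turn",(R0.inv()*Rt).as_rotvec().round(4))
E
python3 - <<'E'
from plant import *; from h import *
s=read_state(); rel(s,(.53,.1,.36)); rel(s,(.634,-.198,.36))
E
```

```text
shift [-0.4411 -0.2893  0.0442] turn [-0.0016 -0.0005 -0.4268]
shift [-0.6591 -0.5175  0.0446] turn [-0.0016 -0.0005 -0.4268]
```

>>> carry_out --targets '[{"hand": 100,"x": -0.44,"y": -0.29,"z": 0.0,"ax": 0,"ay": 0,"az": -0.427},{"hand": 100,"x": -0.44,"y": -0.29,"z": 0.0,"ax": 0,"ay": 0,"az": -0.427},{"hand": 100,"x": -0.44,"y": -0.29,"z": 0.0,"ax": 0,"ay": 0,"az": -0.427},{"hand": 100,"x": -0.44,"y": -0.29,"z": 0.0,"ax": 0,"ay": 0,"az": -0.427},{"hand": 100,"x": -0.44,"y": -0.29,"z": 0.0,"ax": 0,"ay": 0,"az": -0.427},{"hand": 100,"x": -0.44,"y": -0.29,"z": 0.0,"ax": 0,"ay": 0,"az": -0.427},{"hand": 100,"x": -0.44,"y": -0.29,"z": 0.0,"ax": 0,"ay": 0,"az": -0.427},{"hand": 100,"x": -0.44,"y": -0.29,"z": 0.0,"ax": 0,"ay": 0,"az": -0.427}]'

```text
t: 1.1
tool_pos: [0.5119, 0.126, 0.4045]
orientation: [0.0, -3.141, -0.0]
force: [1.2, 1.1, -0.2]
opening: 0.093
gripper_force: 0.0
```

```bash
python3 - <<'E'
from plant import *; from h import *
s=read_state(); print(s['tool_pos']); rel(s,(.634,-.198,.36))
E
```

```text
[0.51193868 0.12602943 0.40449653]
shift [-0.122  -0.3241  0.0444] turn [ 0.0001 -0.0002  0.0002]
```

>>> carry_out --targets '[{"hand": 100,"x": -0.122,"y": -0.324,"z": 0.044},{"hand": 100,"x": -0.122,"y": -0.324,"z": 0.044},{"hand": 100,"x": -0.122,"y": -0.324,"z": 0.044},{"hand": 100,"x": -0.122,"y": -0.324,"z": 0.044},{"hand": 100,"x": -0.122,"y": -0.324,"z": 0.044},{"hand": 100,"x": -0.122,"y": -0.324,"z": 0.044},{"hand": 100,"x": -0.122,"y": -0.324,"z": 0.044},{"hand": 100,"x": -0.122,"y": -0.324,"z": 0.044}]'

```text
schema error: expected keys hand, x, y, z, ax, ay, az
```

```bash
cat >> h.py <<'E'
def look(xy,h,name=None,tol=.005):
    "wrist view: foot-top circle at height h near xy"
    from plant import read_camera,camera_params,read_state
    p=camera_params("wrist"); im,d=read_camera("wrist"); W=cloud(d,p)
    if name: cv2.imwrite(f"pics/{name}.png",im)
    m=(np.hypot(W[...,0]-xy[0],W[...,1]-xy[1])<.05)&(d>0)&(abs(W[...,2]-h)<tol)
    if m.any():
        print(circ(W,m), "bbox",W[m][:,:2].min(0).round(4),W[m][:,:2].max(0).round(4))
    return W,d
E
python3 - <<'E'
from plant import *; from h import *
s=read_state(); print(s['tool_pos'],s['force']); look((.634,-.198),.039,"w1")
rel(s,(.634,-.198,.216))
E
```

```text
[0.51193868 0.12602943 0.40449653] [ 1.2346021   1.05116193 -0.18104849]
(array([ 0.6268, -0.1998]), 0.0314, 263, np.float64(0.0381)) bbox [ 0.6161 -0.215 ] [ 0.6321 -0.1846]
shift [-0.122  -0.3241  0.1884] turn [ 0.0001 -0.0002  0.0002]
```

View pics/w1.png

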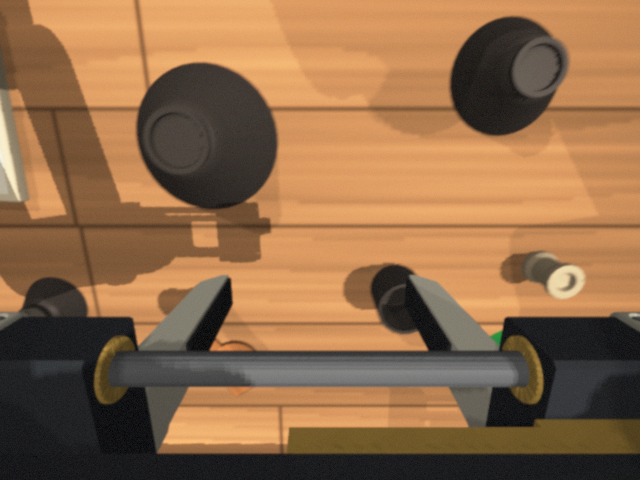

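The move was refused because all keys are needed. The wrist view from here shows the large bowl's foot at (178,140), the middle bowl's at (540,68), the cup at (400,298) and the small bowl partly hidden at (55,300).

>>> carry_out --targets '[{"hand": 100,"x": -0.122,"y": -0.324,"z": 0.044,"ax": 0,"ay": 0,"az": 0},{"hand": 100,"x": -0.122,"y": -0.324,"z": 0.044,"ax": 0,"ay": 0,"az": 0},{"hand": 100,"x": -0.122,"y": -0.324,"z": 0.044,"ax": 0,"ay": 0,"az": 0},{"hand": 100,"x": -0.122,"y": -0.324,"z": 0.044,"ax": 0,"ay": 0,"az": 0},{"hand": 100,"x": -0.122,"y": -0.324,"z": 0.044,"ax": 0,"ay": 0,"az": 0},{"hand": 100,"x": -0.122,"y": -0.324,"z": 0.044,"ax": 0,"ay": 0,"az": 0},{"hand": 100,"x": -0.122,"y": -0.324,"z": 0.044,"ax": 0,"ay": 0,"az": 0},{"hand": 100,"x": -0.122,"y": -0.324,"z": 0.044,"ax": 0,"ay": 0,"az": 0}]'

```text
t: 2.15
tool_pos: [0.6333, -0.1953, 0.3602]
orientation: [0.0, -3.141, -0.001]
force: [0.1, 0.1, 0.0]
opening: 0.0931
gripper_force: 0.0
```

```bash
python3 - <<'E'
from plant import *; from h import *
s=read_state(); print(s['tool_pos'],s['force']); look((.634,-.198),.039,"w2")
rel(s,(.634,-.198,.216))
E
```

```text
[ 0.63325437 -0.19532579  0.36024502] [0.08812867 0.10308919 0.04930471]
(array([ 0.6354, -0.2025]), 0.0365, 1164, np.float64(0.0383)) bbox [ 0.6173 -0.2197] [ 0.6532 -0.1846]
shift [-0.0009 -0.0028  0.1442] turn [ 0.0009 -0.001   0.0002]
```

View pics/w2.png

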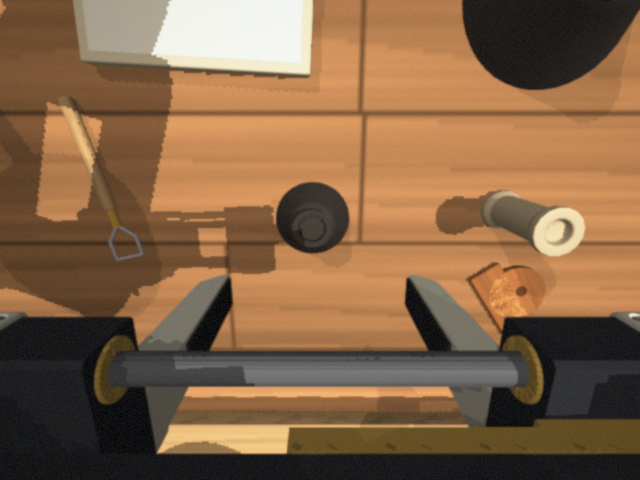

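The small bowl's foot sits at (312,228), between the fingers and about 5 mm off. Nothing is in the way, so I'm going down.

>>> carry_out --targets '[{"hand": 100,"x": -0.002,"y": -0.005,"z": 0.05,"ax": 0,"ay": 0,"az": 0},{"hand": 100,"x": -0.002,"y": -0.005,"z": 0.1,"ax": 0,"ay": 0,"az": 0},{"hand": 100,"x": -0.002,"y": -0.005,"z": 0.13,"ax": 0,"ay": 0,"az": 0},{"hand": 100,"x": -0.002,"y": -0.005,"z": 0.144,"ax": 0,"ay": 0,"az": 0},{"hand": 100,"x": -0.002,"y": -0.005,"z": 0.144,"ax": 0,"ay": 0,"az": 0}]'

```text
t: 2.82
tool_pos: [0.6353, -0.2001, 0.2166]
orientation: [0.002, -3.141, -0.001]
force: [0.7, 0.5, 0.6]
opening: 0.0931
gripper_force: 0.0
```

>>> carry_out --targets '[{"hand": 10,"x": 0,"y": 0,"z": 0,"ax": 0,"ay": 0,"az": 0},{"hand": 10,"x": 0,"y": 0,"z": 0,"ax": 0,"ay": 0,"az": 0},{"hand": 10,"x": 0,"y": 0,"z": 0,"ax": 0,"ay": 0,"az": 0},{"hand": 10,"x": 0,"y": 0,"z": 0,"ax": 0,"ay": 0,"az": 0},{"hand": 10,"x": 0,"y": 0,"z": 0,"ax": 0,"ay": 0,"az": 0},{"hand": 10,"x": 0,"y": 0,"z": 0,"ax": 0,"ay": 0,"az": 0}]' --newtons 20

```text
t: 3.58
tool_pos: [0.6354, -0.2011, 0.2166]
orientation: [0.0, -3.141, -0.0]
force: [0.2, -0.1, -0.2]
opening: 0.0376
gripper_force: 0.0
```

>>> carry_out --targets '[{"hand": 10,"x": 0,"y": 0,"z": 0,"ax": 0,"ay": 0,"az": 0},{"hand": 10,"x": 0,"y": 0,"z": 0,"ax": 0,"ay": 0,"az": 0},{"hand": 10,"x": 0,"y": 0,"z": -0.01,"ax": 0,"ay": 0,"az": 0},{"hand": 10,"x": 0,"y": 0,"z": -0.03,"ax": 0,"ay": 0,"az": 0},{"hand": 10,"x": 0,"y": 0,"z": -0.06,"ax": 0,"ay": 0,"az": 0},{"hand": 10,"x": 0,"y": 0,"z": -0.1,"ax": 0,"ay": 0,"az": 0},{"hand": 10,"x": 0,"y": 0,"z": -0.1,"ax": 0,"ay": 0,"az": 0}]'

```text
t: 4.45
tool_pos: [0.6371, -0.2016, 0.3237]
orientation: [-0.0, 3.132, -0.006]
force: [-0.3, -0.6, -0.6]
opening: 0.0351
gripper_force: 20.0
```

```bash
python3 - <<'E'
from plant import *; from h import *
s=read_state(); print(s['tool_pos'],s['opening'],s['force'],s['gripper_force']);W,d=look((s['tool_pos'][0],s['tool_pos'][1]),.139,"w3",.006)
rel(s,(.396,-.296,.316))
E
```

```text
[ 0.63705007 -0.20164549  0.32370011] 0.03511542089550098 [-0.33080913 -0.62113199 -0.63832732] 19.999834299087524
(array([ 0.6305, -0.2031]), 0.0582, 3206, np.float64(0.1421)) bbox [ 0.6155 -0.2321] [ 0.653  -0.1741]
shift [ 0.2411 -0.0943  0.0058] turn [-0.0038  0.0094  0.0003]
```

View pics/w3.png

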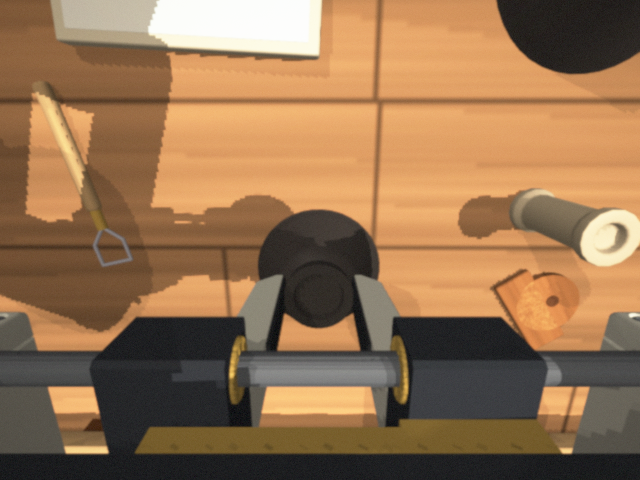

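The small bowl is held level at (320,270) in the fingers. Next: carry it to the shelf.

>>> carry_out --targets '[{"hand": 10,"x": 0.03,"y": -0.012,"z": 0,"ax": 0,"ay": 0,"az": 0},{"hand": 10,"x": 0.08,"y": -0.03,"z": 0,"ax": 0,"ay": 0,"az": 0},{"hand": 10,"x": 0.13,"y": -0.05,"z": 0,"ax": 0,"ay": 0,"az": 0},{"hand": 10,"x": 0.18,"y": -0.07,"z": 0,"ax": 0,"ay": 0,"az": 0},{"hand": 10,"x": 0.22,"y": -0.088,"z": 0,"ax": 0,"ay": 0,"az": 0},{"hand": 10,"x": 0.24,"y": -0.0955,"z": 0,"ax": 0,"ay": 0,"az": 0},{"hand": 10,"x": 0.24,"y": -0.0955,"z": 0,"ax": 0,"ay": 0,"az": 0},{"hand": 10,"x": 0.24,"y": -0.0955,"z": 0,"ax": 0,"ay": 0,"az": 0}]'

```text
t: 5.5
tool_pos: [0.3957, -0.2963, 0.3163]
orientation: [0.0, -3.141, -0.001]
force: [0.5, 0.1, -1.5]
opening: 0.0351
gripper_force: 20.0
```

```bash
python3 - <<'E'
from plant import *; from h import *
s=read_state(); print(s['tool_pos'],s['opening'],s['force'],s['gripper_force']);W,d=look((s['tool_pos'][0],s['tool_pos'][1]),.139,None,.006)
rel(s,(.396,-.296,.233))
x=W[...,:2]; m=(d>0)&(abs(W[...,2]-.015)<.005)
print(W[m].min(0),W[m].max(0),m.sum())
print(cv2.minAreaRect(W[m][:,:2].astype(np.float32)))
E
```

```text
[ 0.39571924 -0.2962961   0.31633843] 0.035063701635486826 [ 0.51154016  0.09001732 -1.51441393] 19.99989777803421
(array([ 0.3879, -0.2972]), 0.0646, 4227, np.float64(0.1385)) bbox [ 0.3777 -0.3295] [ 0.4135 -0.265 ]
shift [-0.0003  0.0002  0.0833] turn [ 0.0006 -0.0002  0.0001]
[ 0.29277208 -0.40248789  0.01000626] [ 0.64012277 -0.02242939  0.01999061] 38834
((0.4325757324695587, -0.19257891178131104), (0.47657692432403564, 0.24690085649490356), 66.73013305664062)
```

>>> carry_out --targets '[{"hand": 10,"x": 0,"y": 0,"z": 0.03,"ax": 0,"ay": 0,"az": 0},{"hand": 10,"x": 0,"y": 0,"z": 0.06,"ax": 0,"ay": 0,"az": 0},{"hand": 10,"x": 0,"y": 0,"z": 0.075,"ax": 0,"ay": 0,"az": 0},{"hand": 10,"x": 0,"y": 0,"z": 0.08,"ax": 0,"ay": 0,"az": 0},{"hand": 10,"x": 0,"y": 0,"z": 0.082,"ax": 0,"ay": 0,"az": 0},{"hand": 10,"x": 0,"y": 0,"z": 0.084,"ax": 0,"ay": 0,"az": 0},{"hand": 10,"x": 0,"y": 0,"z": 0.084,"ax": 0,"ay": 0,"az": 0},{"hand": 10,"x": 0,"y": 0,"z": 0.084,"ax": 0,"ay": 0,"az": 0}]'

```text
t: 6.55
tool_pos: [0.3956, -0.2968, 0.2332]
orientation: [-0.0, 3.141, -0.001]
force: [0.1, -0.9, -0.9]
opening: 0.0352
gripper_force: 20.0
```

>>> carry_out --targets '[{"hand": 10,"x": 0,"y": 0,"z": 0.001,"ax": 0,"ay": 0,"az": 0},{"hand": 10,"x": 0,"y": 0,"z": 0.001,"ax": 0,"ay": 0,"az": 0},{"hand": 10,"x": 0,"y": 0,"z": 0.002,"ax": 0,"ay": 0,"az": 0},{"hand": 10,"x": 0,"y": 0,"z": 0.002,"ax": 0,"ay": 0,"az": 0},{"hand": 10,"x": 0,"y": 0,"z": 0.002,"ax": 0,"ay": 0,"az": 0}]'

```text
t: 7.18
tool_pos: [0.3955, -0.2967, 0.2316]
orientation: [0.0, -3.142, 0.0]
force: [-2.6, 2.8, 6.8]
opening: 0.0354
gripper_force: 20.0
```

It's in contact with the shelf, so I release.

>>> carry_out --targets '[{"hand": 60,"x": 0,"y": 0,"z": 0,"ax": 0,"ay": 0,"az": 0},{"hand": 60,"x": 0,"y": 0,"z": 0,"ax": 0,"ay": 0,"az": 0},{"hand": 60,"x": 0,"y": 0,"z": 0,"ax": 0,"ay": 0,"az": 0},{"hand": 100,"x": 0,"y": 0,"z": -0.03,"ax": 0,"ay": 0,"az": 0},{"hand": 100,"x": 0,"y": 0,"z": -0.08,"ax": 0,"ay": 0,"az": 0},{"hand": 100,"x": 0,"y": 0,"z": -0.13,"ax": 0,"ay": 0,"az": 0},{"hand": 100,"x": 0,"y": 0,"z": -0.13,"ax": 0,"ay": 0,"az": 0}]'

```text
t: 8.05
tool_pos: [0.3966, -0.2976, 0.3659]
orientation: [-0.0, 3.135, -0.01]
force: [0.1, 0.5, -0.3]
opening: 0.0903
gripper_force: 0.0
```

```bash
python3 - <<'E'
from plant import *; from h import *
s=read_state(); print(s['tool_pos']); W,d=look((.396,-.296),.054)
m=(d>0)&(abs(W[...,2]-.016)<.003)&(W[...,0]<.55); 
rel(s,(.372,.321,.42))
d=read_camera("top")[1]; W=cloud(d,camera_params("top"))
m=(abs(W[...,2]-.054)<.005)&(np.hypot(W[...,0]-.396,W[...,1]+.296)<.05)&(d>0)
if m.any(): print(circ(W,m))
E
```

```text
[ 0.39655838 -0.2976201   0.36591433]
(array([ 0.3956, -0.2978]), 0.0364, 1242, np.float64(0.0533)) bbox [ 0.3775 -0.3153] [ 0.4128 -0.2805]
shift [ 0.0241  0.6183 -0.058 ] turn [-0.0061  0.0066  0.0002]
```

>>> carry_out --targets '[{"hand": 100,"x": -0.085,"y": 0.297,"z": 0,"ax": 0,"ay": 0,"az": 0},{"hand": 100,"x": -0.085,"y": 0.297,"z": 0,"ax": 0,"ay": 0,"az": 0},{"hand": 100,"x": -0.085,"y": 0.297,"z": 0,"ax": 0,"ay": 0,"az": 0},{"hand": 100,"x": -0.085,"y": 0.297,"z": 0,"ax": 0,"ay": 0,"az": 0},{"hand": 100,"x": -0.085,"y": 0.297,"z": 0,"ax": 0,"ay": 0,"az": 0},{"hand": 100,"x": -0.085,"y": 0.297,"z": 0,"ax": 0,"ay": 0,"az": 0}]'

```text
t: 8.9
tool_pos: [0.4802, 0.0041, 0.3585]
orientation: [0.009, -3.138, -0.002]
force: [0.9, -0.1, -0.5]
opening: 0.0928
gripper_force: 0.0
```

>>> carry_out --targets '[{"hand": 100,"x": 0.108,"y": 0.321,"z": 0,"ax": 0,"ay": 0,"az": 0},{"hand": 100,"x": 0.108,"y": 0.321,"z": 0,"ax": 0,"ay": 0,"az": 0},{"hand": 100,"x": 0.108,"y": 0.321,"z": 0,"ax": 0,"ay": 0,"az": 0},{"hand": 100,"x": 0.108,"y": 0.321,"z": 0,"ax": 0,"ay": 0,"az": 0},{"hand": 100,"x": 0.108,"y": 0.321,"z": 0,"ax": 0,"ay": 0,"az": 0},{"hand": 100,"x": 0.108,"y": 0.321,"z": 0,"ax": 0,"ay": 0,"az": 0},{"hand": 100,"x": 0.108,"y": 0.321,"z": 0,"ax": 0,"ay": 0,"az": 0},{"hand": 100,"x": 0.108,"y": 0.321,"z": 0,"ax": 0,"ay": 0,"az": 0}]'

```text
t: 9.9
tool_pos: [0.3727, 0.3202, 0.3596]
orientation: [-0.001, -3.14, 0.003]
force: [0.6, -0.0, -0.1]
opening: 0.0929
gripper_force: 0.0
```

```bash
python3 - <<'E'
from plant import *; from h import *
s=read_state(); print(s['tool_pos']); look((.372,.321),.060,"w4")
rel(s,(.372,.321,.237))
d=read_camera("top")[1]; W=cloud(d,camera_params("top"))
m=(abs(W[...,2]-.054)<.005)&(np.hypot(W[...,0]-.396,W[...,1]+.296)<.05)&(d>0)
if m.any(): print(circ(W,m))
E
```

```text
[0.37267375 0.32015079 0.35957598]
(array([0.3748, 0.3197]), 0.0482, 2344, np.float64(0.0575)) bbox [0.3508 0.2958] [0.3981 0.3432]
shift [0.0005 0.0011 0.1226] turn [-0.0018 -0.0014 -0.0005]
(array([ 0.3933, -0.2954]), 0.0389, 175, np.float64(0.0525))
```

>>> carry_out --targets '[{"hand": 100,"x": -0.002,"y": -0.001,"z": 0.05,"ax": 0,"ay": 0,"az": 0},{"hand": 100,"x": -0.002,"y": -0.001,"z": 0.09,"ax": 0,"ay": 0,"az": 0},{"hand": 100,"x": -0.002,"y": -0.001,"z": 0.115,"ax": 0,"ay": 0,"az": 0},{"hand": 100,"x": -0.002,"y": -0.001,"z": 0.122,"ax": 0,"ay": 0,"az": 0},{"hand": 100,"x": -0.002,"y": -0.001,"z": 0.122,"ax": 0,"ay": 0,"az": 0},{"hand": 100,"x": -0.002,"y": -0.001,"z": 0.122,"ax": 0,"ay": 0,"az": 0}]'

```text
t: 10.75
tool_pos: [0.3751, 0.3206, 0.2403]
orientation: [0.0, 3.14, 0.002]
force: [0.3, -0.8, 0.9]
opening: 0.093
gripper_force: 0.0
```

>>> carry_out --targets '[{"hand": 20,"x": 0,"y": 0,"z": 0,"ax": 0,"ay": 0,"az": 0},{"hand": 20,"x": 0,"y": 0,"z": 0,"ax": 0,"ay": 0,"az": 0},{"hand": 20,"x": 0,"y": 0,"z": 0,"ax": 0,"ay": 0,"az": 0},{"hand": 20,"x": 0,"y": 0,"z": 0,"ax": 0,"ay": 0,"az": 0},{"hand": 20,"x": 0,"y": 0,"z": 0,"ax": 0,"ay": 0,"az": 0},{"hand": 20,"x": 0,"y": 0,"z": 0,"ax": 0,"ay": 0,"az": 0},{"hand": 20,"x": 0,"y": 0,"z": 0,"ax": 0,"ay": 0,"az": 0},{"hand": 20,"x": 0,"y": 0,"z": 0,"ax": 0,"ay": 0,"az": 0}]' --newtons 25

```text
t: 11.75
tool_pos: [0.3743, 0.3204, 0.2387]
orientation: [0.0, -3.141, 0.0]
force: [0.3, -0.1, -1.0]
opening: 0.0472
gripper_force: 25.0
```

>>> carry_out --targets '[{"hand": 20,"x": 0,"y": 0,"z": -0.01,"ax": 0,"ay": 0,"az": 0},{"hand": 20,"x": 0,"y": 0,"z": -0.03,"ax": 0,"ay": 0,"az": 0},{"hand": 20,"x": 0,"y": 0,"z": -0.06,"ax": 0,"ay": 0,"az": 0},{"hand": 20,"x": 0,"y": 0,"z": -0.1,"ax": 0,"ay": 0,"az": 0},{"hand": 20,"x": 0,"y": 0,"z": -0.13,"ax": 0,"ay": 0,"az": 0},{"hand": 20,"x": 0,"y": 0,"z": -0.15,"ax": 0,"ay": 0,"az": 0},{"hand": 20,"x": 0,"y": 0,"z": -0.15,"ax": 0,"ay": 0,"az": 0}]'

```text
t: 12.62
tool_pos: [0.3747, 0.3207, 0.3911]
orientation: [-0.0, 3.138, 0.003]
force: [-0.2, 0.3, -2.6]
opening: 0.0471
gripper_force: 25.0
```

>>> carry_out --targets '[{"hand": 20,"x": -0.01,"y": -0.03,"z": 0,"ax": 0,"ay": 0,"az": 0},{"hand": 20,"x": -0.03,"y": -0.075,"z": 0,"ax": 0,"ay": 0,"az": 0},{"hand": 20,"x": -0.045,"y": -0.12,"z": 0,"ax": 0,"ay": 0,"az": 0},{"hand": 20,"x": -0.06,"y": -0.165,"z": 0,"ax": 0,"ay": 0,"az": 0},{"hand": 20,"x": -0.08,"y": -0.21,"z": 0,"ax": 0,"ay": 0,"az": 0},{"hand": 20,"x": -0.09,"y": -0.255,"z": 0,"ax": 0,"ay": 0,"az": 0},{"hand": 20,"x": -0.1,"y": -0.3,"z": 0,"ax": 0,"ay": 0,"az": 0},{"hand": 20,"x": -0.1,"y": -0.32,"z": 0,"ax": 0,"ay": 0,"az": 0}]'

```text
t: 13.62
tool_pos: [0.4742, -0.0018, 0.3872]
orientation: [-0.003, -3.139, 0.0]
force: [-0.2, 0.6, -1.6]
opening: 0.047
gripper_force: 25.0
```

>>> carry_out --targets '[{"hand": 20,"x": 0.01,"y": -0.045,"z": 0,"ax": 0,"ay": 0,"az": 0},{"hand": 20,"x": 0.02,"y": -0.09,"z": 0,"ax": 0,"ay": 0,"az": 0},{"hand": 20,"x": 0.03,"y": -0.135,"z": 0,"ax": 0,"ay": 0,"az": 0},{"hand": 20,"x": 0.045,"y": -0.18,"z": 0,"ax": 0,"ay": 0,"az": 0},{"hand": 20,"x": 0.06,"y": -0.225,"z": 0,"ax": 0,"ay": 0,"az": 0},{"hand": 20,"x": 0.07,"y": -0.265,"z": 0,"ax": 0,"ay": 0,"az": 0},{"hand": 20,"x": 0.078,"y": -0.29,"z": 0,"ax": 0,"ay": 0,"az": 0},{"hand": 20,"x": 0.078,"y": -0.297,"z": 0,"ax": 0,"ay": 0,"az": 0}]'

```text
t: 14.62
tool_pos: [0.3956, -0.2977, 0.3873]
orientation: [-0.003, -3.14, -0.002]
force: [-0.9, -0.5, -2.3]
opening: 0.0474
gripper_force: 25.0
```

```bash
python3 - <<'E'
from plant import *; from h import *
s=read_state(); print(s['tool_pos'],s['opening'],s['gripper_force'],s['force']); 
z=s['tool_pos'][2]-.2387+.06; print(z)
W,d=look(s['tool_pos'][:2],z,"w5")
rel(s,(.3955,-.297,.2537))
E
```

```text
[ 0.39555547 -0.29765822  0.38730283] 0.047422532424167115 24.999600648880005 [-0.92127203 -0.53376738 -2.31176842]
0.2086028318861318
(array([ 0.387 , -0.2986]), 0.0755, 6731, np.float64(0.2063)) bbox [ 0.3716 -0.3362] [ 0.4198 -0.2609]
shift [-0.0002  0.0005  0.1336] turn [ 0.0013 -0.0018 -0.0021]
```

View pics/w5.png

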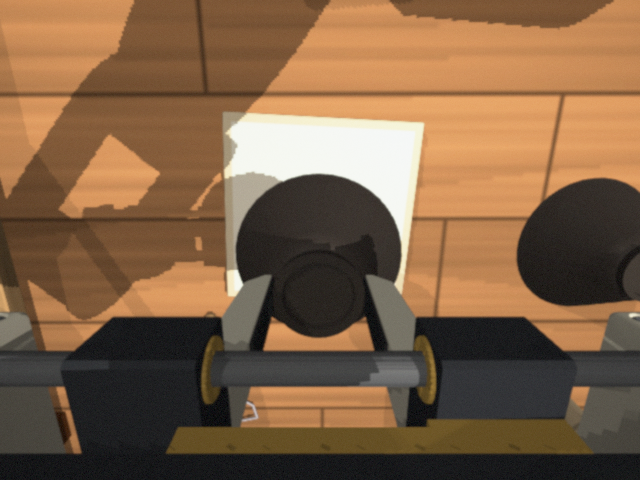

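The middle bowl is held level at (318,285) over the shelf. Lowering it.

>>> carry_out --targets '[{"hand": 20,"x": 0,"y": 0.0005,"z": 0.03,"ax": 0,"ay": 0,"az": 0},{"hand": 20,"x": 0,"y": 0.0005,"z": 0.06,"ax": 0,"ay": 0,"az": 0},{"hand": 20,"x": 0,"y": 0.0005,"z": 0.08,"ax": 0,"ay": 0,"az": 0},{"hand": 20,"x": 0,"y": 0.0005,"z": 0.1,"ax": 0,"ay": 0,"az": 0},{"hand": 20,"x": 0,"y": 0.0005,"z": 0.115,"ax": 0,"ay": 0,"az": 0},{"hand": 20,"x": 0,"y": 0.0005,"z": 0.125,"ax": 0,"ay": 0,"az": 0},{"hand": 20,"x": 0,"y": 0.0005,"z": 0.13,"ax": 0,"ay": 0,"az": 0},{"hand": 20,"x": 0,"y": 0.0005,"z": 0.131,"ax": 0,"ay": 0,"az": 0}]'

```text
t: 15.68
tool_pos: [0.3965, -0.2961, 0.2578]
orientation: [-0.0, 3.142, -0.0]
force: [0.3, -0.0, -1.7]
opening: 0.0471
gripper_force: 25.0
```

>>> carry_out --targets '[{"hand": 20,"x": 0,"y": 0,"z": 0.0,"ax": 0,"ay": 0,"az": 0},{"hand": 20,"x": 0,"y": 0,"z": 0.001,"ax": 0,"ay": 0,"az": 0},{"hand": 20,"x": 0,"y": 0,"z": 0.001,"ax": 0,"ay": 0,"az": 0},{"hand": 20,"x": 0,"y": 0,"z": 0.002,"ax": 0,"ay": 0,"az": 0},{"hand": 20,"x": 0,"y": 0,"z": 0.002,"ax": 0,"ay": 0,"az": 0}]'

```text
t: 16.3
tool_pos: [0.3964, -0.2961, 0.2557]
orientation: [0.0, -3.141, -0.0]
force: [-0.3, -0.3, -2.6]
opening: 0.0472
gripper_force: 25.0
```

>>> carry_out --targets '[{"hand": 20,"x": 0,"y": 0,"z": 0.001,"ax": 0,"ay": 0,"az": 0},{"hand": 20,"x": 0,"y": 0,"z": 0.001,"ax": 0,"ay": 0,"az": 0},{"hand": 20,"x": 0,"y": 0,"z": 0.002,"ax": 0,"ay": 0,"az": 0},{"hand": 20,"x": 0,"y": 0,"z": 0.002,"ax": 0,"ay": 0,"az": 0},{"hand": 20,"x": 0,"y": 0,"z": 0.0025,"ax": 0,"ay": 0,"az": 0},{"hand": 20,"x": 0,"y": 0,"z": 0.0025,"ax": 0,"ay": 0,"az": 0}]'

```text
t: 17.05
tool_pos: [0.3965, -0.2961, 0.2537]
orientation: [-0.0, 3.142, -0.0]
force: [-2.9, 2.6, 4.9]
opening: 0.0472
gripper_force: 25.0
```

>>> carry_out --targets '[{"hand": 70,"x": 0,"y": 0,"z": 0,"ax": 0,"ay": 0,"az": 0},{"hand": 70,"x": 0,"y": 0,"z": 0,"ax": 0,"ay": 0,"az": 0},{"hand": 70,"x": 0,"y": 0,"z": 0,"ax": 0,"ay": 0,"az": 0},{"hand": 100,"x": 0,"y": 0,"z": -0.03,"ax": 0,"ay": 0,"az": 0},{"hand": 100,"x": 0,"y": 0,"z": -0.08,"ax": 0,"ay": 0,"az": 0},{"hand": 100,"x": 0,"y": 0,"z": -0.13,"ax": 0,"ay": 0,"az": 0},{"hand": 100,"x": 0,"y": 0,"z": -0.13,"ax": 0,"ay": 0,"az": 0}]'

```text
t: 17.92
tool_pos: [0.3975, -0.297, 0.3885]
orientation: [-0.0, 3.135, -0.01]
force: [0.0, 0.6, 0.4]
opening: 0.0929
gripper_force: 0.0
```

```bash
python3 - <<'E'
from plant import *; from h import *
s=read_state(); print(s['tool_pos']); look((.396,-.296),.075)
rel(s,(.4345,.006,.385))
E
```

```text
[ 0.39745083 -0.29703798  0.38845097]
(array([ 0.397 , -0.2971]), 0.0482, 2180, np.float64(0.0725)) bbox [ 0.3732 -0.3211] [ 0.4208 -0.2735]
shift [-0.0371  0.303   0.0018] turn [-0.0061  0.0066  0.0002]
```

>>> carry_out --targets '[{"hand": 100,"x": -0.039,"y": 0.302,"z": 0,"ax": 0,"ay": 0,"az": 0},{"hand": 100,"x": -0.039,"y": 0.302,"z": 0,"ax": 0,"ay": 0,"az": 0},{"hand": 100,"x": -0.039,"y": 0.302,"z": 0,"ax": 0,"ay": 0,"az": 0},{"hand": 100,"x": -0.039,"y": 0.302,"z": 0,"ax": 0,"ay": 0,"az": 0},{"hand": 100,"x": -0.039,"y": 0.302,"z": 0,"ax": 0,"ay": 0,"az": 0},{"hand": 100,"x": -0.039,"y": 0.302,"z": 0,"ax": 0,"ay": 0,"az": 0},{"hand": 100,"x": -0.039,"y": 0.302,"z": 0,"ax": 0,"ay": 0,"az": 0}]'

```text
t: 18.85
tool_pos: [0.4351, 0.0058, 0.3819]
orientation: [0.002, -3.139, 0.0]
force: [-0.1, -0.1, 0.0]
opening: 0.0932
gripper_force: 0.0
```

```bash
python3 - <<'E'
from plant import *; from h import *
s=read_state(); print(s['tool_pos']); look((.4345,.006),.084)
rel(s,(.4345,.006,.261))
E
```

```text
[0.43505913 0.00582357 0.38187588]
(array([0.436 , 0.0054]), 0.0565, 3224, np.float64(0.0813)) bbox [ 0.4079 -0.0223] [0.4635 0.0326]
shift [0.0003 0.0002 0.1209] turn [-0.0003 -0.0022  0.0013]
```

>>> carry_out --targets '[{"hand": 100,"x": -0.001,"y": 0,"z": 0.05,"ax": 0,"ay": 0,"az": 0},{"hand": 100,"x": -0.001,"y": 0,"z": 0.09,"ax": 0,"ay": 0,"az": 0},{"hand": 100,"x": -0.001,"y": 0,"z": 0.115,"ax": 0,"ay": 0,"az": 0},{"hand": 100,"x": -0.001,"y": 0,"z": 0.122,"ax": 0,"ay": 0,"az": 0},{"hand": 100,"x": -0.001,"y": 0,"z": 0.122,"ax": 0,"ay": 0,"az": 0},{"hand": 100,"x": -0.001,"y": 0,"z": 0.122,"ax": 0,"ay": 0,"az": 0}]'

```text
t: 19.65
tool_pos: [0.437, 0.0054, 0.2626]
orientation: [0.001, 3.139, -0.0]
force: [0.9, 0.8, 0.4]
opening: 0.0931
gripper_force: 0.0
```

>>> carry_out --targets '[{"hand": 30,"x": 0,"y": 0,"z": 0,"ax": 0,"ay": 0,"az": 0},{"hand": 30,"x": 0,"y": 0,"z": 0,"ax": 0,"ay": 0,"az": 0},{"hand": 30,"x": 0,"y": 0,"z": 0,"ax": 0,"ay": 0,"az": 0},{"hand": 30,"x": 0,"y": 0,"z": 0,"ax": 0,"ay": 0,"az": 0},{"hand": 30,"x": 0,"y": 0,"z": 0,"ax": 0,"ay": 0,"az": 0},{"hand": 30,"x": 0,"y": 0,"z": 0,"ax": 0,"ay": 0,"az": 0},{"hand": 30,"x": 0,"y": 0,"z": 0,"ax": 0,"ay": 0,"az": 0},{"hand": 30,"x": 0,"y": 0,"z": 0,"ax": 0,"ay": 0,"az": 0}]' --newtons 35

```text
t: 20.65
tool_pos: [0.4364, 0.006, 0.2613]
orientation: [0.0, -3.142, -0.0]
force: [-0.2, 1.4, 0.7]
opening: 0.0551
gripper_force: 35.0
```

>>> carry_out --targets '[{"hand": 30,"x": 0,"y": 0,"z": -0.01,"ax": 0,"ay": 0,"az": 0},{"hand": 30,"x": 0,"y": 0,"z": -0.03,"ax": 0,"ay": 0,"az": 0},{"hand": 30,"x": 0,"y": 0,"z": -0.06,"ax": 0,"ay": 0,"az": 0},{"hand": 30,"x": 0,"y": 0,"z": -0.1,"ax": 0,"ay": 0,"az": 0},{"hand": 30,"x": 0,"y": 0,"z": -0.13,"ax": 0,"ay": 0,"az": 0},{"hand": 30,"x": 0,"y": 0,"z": -0.15,"ax": 0,"ay": 0,"az": 0},{"hand": 30,"x": 0,"y": 0,"z": -0.15,"ax": 0,"ay": 0,"az": 0}]'

```text
t: 21.52
tool_pos: [0.4367, 0.0058, 0.4132]
orientation: [-0.0, 3.138, -0.001]
force: [-0.6, -0.1, -3.4]
opening: 0.0549
gripper_force: 35.0
```

>>> carry_out --targets '[{"hand": 30,"x": 0.004,"y": -0.03,"z": 0,"ax": 0,"ay": 0,"az": 0},{"hand": 30,"x": 0.01,"y": -0.075,"z": 0,"ax": 0,"ay": 0,"az": 0},{"hand": 30,"x": 0.016,"y": -0.125,"z": 0,"ax": 0,"ay": 0,"az": 0},{"hand": 30,"x": 0.022,"y": -0.175,"z": 0,"ax": 0,"ay": 0,"az": 0},{"hand": 30,"x": 0.03,"y": -0.225,"z": 0,"ax": 0,"ay": 0,"az": 0},{"hand": 30,"x": 0.036,"y": -0.27,"z": 0,"ax": 0,"ay": 0,"az": 0},{"hand": 30,"x": 0.0395,"y": -0.295,"z": 0,"ax": 0,"ay": 0,"az": 0},{"hand": 30,"x": 0.0395,"y": -0.303,"z": 0,"ax": 0,"ay": 0,"az": 0}]'

```text
t: 22.52
tool_pos: [0.3962, -0.2982, 0.4096]
orientation: [-0.003, -3.14, -0.003]
force: [-0.2, 0.5, -2.4]
opening: 0.0552
gripper_force: 35.0
```

```bash
python3 - <<'E'
from plant import *; from h import *
s=read_state(); print(s['tool_pos'],s['opening'],s['gripper_force'],s['force']); 
z=s['tool_pos'][2]-.2613+.084
W,d=look(s['tool_pos'][:2],z,"w6")
rel(s,(.397,-.297,.2763))
E
```

```text
[ 0.3962295  -0.29815033  0.40958587] 0.05520066439535156 34.99934434890747 [-0.15388331  0.49526239 -2.41127379]
(array([ 0.3877, -0.299 ]), 0.0836, 9175, np.float64(0.2297)) bbox [ 0.3675 -0.3407] [ 0.4233 -0.2573]
shift [-0.001   0.0009  0.1333] turn [ 0.0017 -0.0021 -0.002 ]
```

View pics/w6.png

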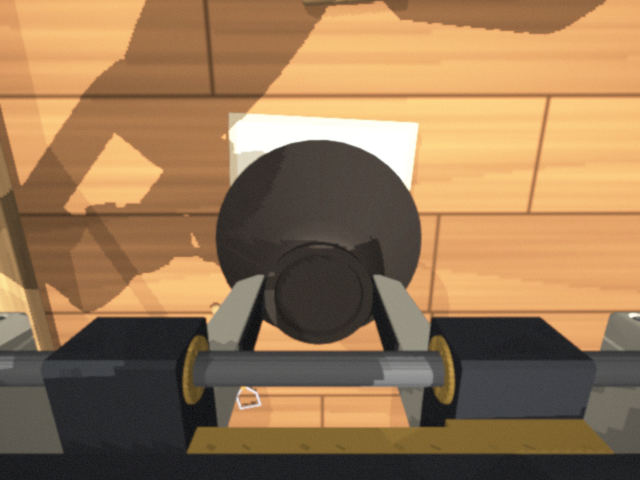

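The large bowl is held level at (318,290), centred over the shelf. Lowering it.

>>> carry_out --targets '[{"hand": 30,"x": 0,"y": 0,"z": 0.03,"ax": 0,"ay": 0,"az": 0},{"hand": 30,"x": 0,"y": 0,"z": 0.055,"ax": 0,"ay": 0,"az": 0},{"hand": 30,"x": 0,"y": 0,"z": 0.075,"ax": 0,"ay": 0,"az": 0},{"hand": 30,"x": 0,"y": 0,"z": 0.095,"ax": 0,"ay": 0,"az": 0},{"hand": 30,"x": 0,"y": 0,"z": 0.11,"ax": 0,"ay": 0,"az": 0},{"hand": 30,"x": 0,"y": 0,"z": 0.12,"ax": 0,"ay": 0,"az": 0},{"hand": 30,"x": 0,"y": 0,"z": 0.127,"ax": 0,"ay": 0,"az": 0},{"hand": 30,"x": 0,"y": 0,"z": 0.131,"ax": 0,"ay": 0,"az": 0}]'

```text
t: 23.58
tool_pos: [0.397, -0.2971, 0.2802]
orientation: [-0.0, 3.141, -0.0]
force: [-0.0, -0.3, -2.0]
opening: 0.0551
gripper_force: 35.0
```

>>> carry_out --targets '[{"hand": 30,"x": 0,"y": 0,"z": 0.0,"ax": 0,"ay": 0,"az": 0},{"hand": 30,"x": 0,"y": 0,"z": 0.001,"ax": 0,"ay": 0,"az": 0},{"hand": 30,"x": 0,"y": 0,"z": 0.001,"ax": 0,"ay": 0,"az": 0},{"hand": 30,"x": 0,"y": 0,"z": 0.002,"ax": 0,"ay": 0,"az": 0},{"hand": 30,"x": 0,"y": 0,"z": 0.002,"ax": 0,"ay": 0,"az": 0}]'

```text
t: 24.2
tool_pos: [0.3969, -0.2971, 0.2782]
orientation: [0.0, -3.142, -0.0]
force: [0.3, -0.6, -3.2]
opening: 0.0553
gripper_force: 35.0
```

>>> carry_out --targets '[{"hand": 30,"x": 0,"y": 0,"z": 0.001,"ax": 0,"ay": 0,"az": 0},{"hand": 30,"x": 0,"y": 0,"z": 0.001,"ax": 0,"ay": 0,"az": 0},{"hand": 30,"x": 0,"y": 0,"z": 0.002,"ax": 0,"ay": 0,"az": 0},{"hand": 30,"x": 0,"y": 0,"z": 0.002,"ax": 0,"ay": 0,"az": 0},{"hand": 30,"x": 0,"y": 0,"z": 0.0025,"ax": 0,"ay": 0,"az": 0},{"hand": 30,"x": 0,"y": 0,"z": 0.0025,"ax": 0,"ay": 0,"az": 0}]'

```text
t: 24.95
tool_pos: [0.397, -0.2971, 0.2762]
orientation: [-0.0, 3.141, -0.0]
force: [-2.7, 1.6, 5.5]
opening: 0.0553
gripper_force: 35.0
```

>>> carry_out --targets '[{"hand": 80,"x": 0,"y": 0,"z": 0,"ax": 0,"ay": 0,"az": 0},{"hand": 80,"x": 0,"y": 0,"z": 0,"ax": 0,"ay": 0,"az": 0},{"hand": 80,"x": 0,"y": 0,"z": 0,"ax": 0,"ay": 0,"az": 0},{"hand": 100,"x": 0,"y": 0,"z": -0.03,"ax": 0,"ay": 0,"az": 0},{"hand": 100,"x": 0,"y": 0,"z": -0.08,"ax": 0,"ay": 0,"az": 0},{"hand": 100,"x": 0,"y": 0,"z": -0.12,"ax": 0,"ay": 0,"az": 0},{"hand": 100,"x": 0,"y": 0,"z": -0.12,"ax": 0,"ay": 0,"az": 0},{"hand": 100,"x": 0,"y": 0,"z": -0.12,"ax": 0,"ay": 0,"az": 0}]'

```text
t: 25.95
tool_pos: [0.3968, -0.297, 0.3951]
orientation: [0.0, -3.141, -0.001]
force: [-0.4, -0.3, -0.3]
opening: 0.0933
gripper_force: 0.0
```

```bash
python3 - <<'E'
from plant import *; from h import *
s=read_state(); print(s['tool_pos']); look((.397,-.297),.099)
rel(s,(.606,.22,.386))
E
```

```text
[ 0.39683436 -0.29698966  0.39507872]
(array([ 0.3966, -0.2982]), 0.0563, 3281, np.float64(0.0963)) bbox [ 0.3688 -0.3257] [ 0.4241 -0.2702]
shift [-0.2093  0.5169  0.0092] turn [ 0.0003 -0.0004  0.0002]
```

>>> carry_out --targets '[{"hand": 100,"x": -0.209,"y": 0.517,"z": 0,"ax": 0,"ay": 0,"az": 0},{"hand": 100,"x": -0.209,"y": 0.517,"z": 0,"ax": 0,"ay": 0,"az": 0},{"hand": 100,"x": -0.209,"y": 0.517,"z": 0,"ax": 0,"ay": 0,"az": 0},{"hand": 100,"x": -0.209,"y": 0.517,"z": 0,"ax": 0,"ay": 0,"az": 0},{"hand": 100,"x": -0.209,"y": 0.517,"z": 0,"ax": 0,"ay": 0,"az": 0},{"hand": 100,"x": -0.209,"y": 0.517,"z": 0,"ax": 0,"ay": 0,"az": 0},{"hand": 100,"x": -0.209,"y": 0.517,"z": 0,"ax": 0,"ay": 0,"az": 0},{"hand": 100,"x": -0.209,"y": 0.517,"z": 0,"ax": 0,"ay": 0,"az": 0}]'

```text
t: 27.0
tool_pos: [0.5843, 0.1685, 0.3936]
orientation: [0.0, -3.139, 0.001]
force: [0.3, -0.4, -0.7]
opening: 0.0929
gripper_force: 0.0
```

```bash
python3 - <<'E'
from plant import *; from h import *
s=read_state(); print(s['tool_pos']); look((.606,.22),.064)
rel(s,(.606,.22,.38))
E
```

```text
[0.58428085 0.16850119 0.39355913]
(array([0.607 , 0.2185]), 0.0601, 892, np.float64(0.0643)) bbox [0.5775 0.1888] [0.6366 0.2482]
shift [-0.0218  0.0515  0.0135] turn [-0.0008 -0.0028  0.0003]
```

>>> carry_out --targets '[{"hand": 100,"x": -0.0227,"y": 0.0505,"z": 0.03,"ax": 0,"ay": 0,"az": 0},{"hand": 100,"x": -0.0227,"y": 0.0505,"z": 0.03,"ax": 0,"ay": 0,"az": 0},{"hand": 100,"x": -0.0227,"y": 0.0505,"z": 0.03,"ax": 0,"ay": 0,"az": 0},{"hand": 100,"x": -0.0227,"y": 0.0505,"z": 0.03,"ax": 0,"ay": 0,"az": 0}]'

```text
t: 27.55
tool_pos: [0.607, 0.216, 0.3667]
orientation: [0.001, 3.14, 0.0]
force: [0.0, 0.4, -0.5]
opening: 0.0934
gripper_force: 0.0
```

```bash
python3 - <<'E'
from plant import *; from h import *
s=read_state(); print(s['tool_pos']); look((.606,.22),.064,"w7")
rel(s,(.607,.219,.211))
E
```

```text
[0.60695538 0.2159952  0.36666596]
(array([0.607 , 0.2186]), 0.06, 1051, np.float64(0.0643)) bbox [0.5774 0.1892] [0.6365 0.2475]
shift [1.000e-04 3.000e-03 1.557e-01] turn [ 0.0001  0.0012 -0.0009]
```

View pics/w7.png

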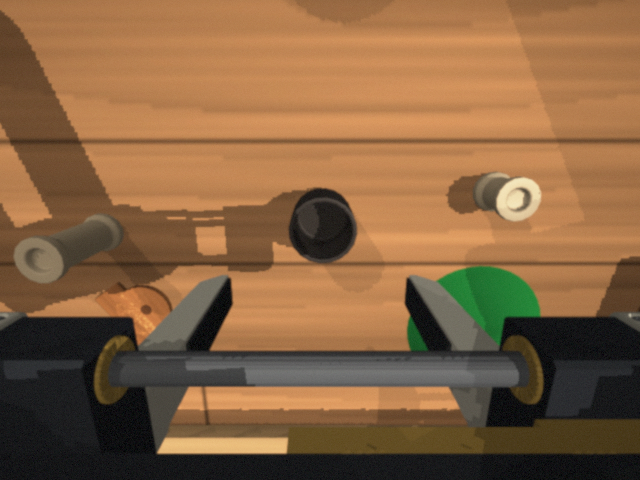

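The cup at (323,225) is centred between the fingers, with the short prop at (515,198) clear. Going down on it.

>>> carry_out --targets '[{"hand": 100,"x": 0,"y": 0.001,"z": 0.05,"ax": 0,"ay": 0,"az": 0},{"hand": 100,"x": 0,"y": 0.001,"z": 0.09,"ax": 0,"ay": 0,"az": 0},{"hand": 100,"x": 0,"y": 0.001,"z": 0.12,"ax": 0,"ay": 0,"az": 0},{"hand": 100,"x": 0,"y": 0.001,"z": 0.145,"ax": 0,"ay": 0,"az": 0},{"hand": 100,"x": 0,"y": 0.001,"z": 0.153,"ax": 0,"ay": 0,"az": 0},{"hand": 100,"x": 0,"y": 0.001,"z": 0.153,"ax": 0,"ay": 0,"az": 0},{"hand": 100,"x": 0,"y": 0.001,"z": 0.153,"ax": 0,"ay": 0,"az": 0}]'

```text
t: 28.48
tool_pos: [0.6077, 0.218, 0.2147]
orientation: [0.0, 3.139, 0.001]
force: [-0.2, 0.5, 1.3]
opening: 0.0928
gripper_force: 0.0
```

>>> carry_out --targets '[{"hand": 40,"x": 0,"y": 0,"z": 0,"ax": 0,"ay": 0,"az": 0},{"hand": 40,"x": 0,"y": 0,"z": 0,"ax": 0,"ay": 0,"az": 0},{"hand": 40,"x": 0,"y": 0,"z": 0,"ax": 0,"ay": 0,"az": 0},{"hand": 40,"x": 0,"y": 0,"z": 0,"ax": 0,"ay": 0,"az": 0},{"hand": 40,"x": 0,"y": 0,"z": 0,"ax": 0,"ay": 0,"az": 0},{"hand": 40,"x": 0,"y": 0,"z": 0,"ax": 0,"ay": 0,"az": 0},{"hand": 40,"x": 0,"y": 0,"z": 0,"ax": 0,"ay": 0,"az": 0}]' --newtons 20

```text
t: 29.35
tool_pos: [0.607, 0.2181, 0.2129]
orientation: [-0.0, 3.141, 0.0]
force: [0.4, 2.8, 1.3]
opening: 0.0606
gripper_force: 20.0
```

>>> carry_out --targets '[{"hand": 40,"x": 0,"y": 0,"z": -0.01,"ax": 0,"ay": 0,"az": 0},{"hand": 40,"x": 0,"y": 0,"z": -0.03,"ax": 0,"ay": 0,"az": 0},{"hand": 40,"x": 0,"y": 0,"z": -0.065,"ax": 0,"ay": 0,"az": 0},{"hand": 40,"x": 0,"y": 0,"z": -0.11,"ax": 0,"ay": 0,"az": 0},{"hand": 40,"x": 0,"y": 0,"z": -0.15,"ax": 0,"ay": 0,"az": 0},{"hand": 40,"x": 0,"y": 0,"z": -0.175,"ax": 0,"ay": 0,"az": 0},{"hand": 40,"x": 0,"y": 0,"z": -0.185,"ax": 0,"ay": 0,"az": 0},{"hand": 40,"x": 0,"y": 0,"z": -0.185,"ax": 0,"ay": 0,"az": 0}]'

```text
t: 30.35
tool_pos: [0.607, 0.2179, 0.3987]
orientation: [-0.0, 3.14, 0.001]
force: [-0.0, -0.7, -1.6]
opening: 0.0607
gripper_force: 20.0
```

>>> carry_out --targets '[{"hand": 40,"x": 0.01,"y": -0.025,"z": 0,"ax": 0,"ay": 0,"az": 0},{"hand": 40,"x": 0.025,"y": -0.06,"z": 0,"ax": 0,"ay": 0,"az": 0},{"hand": 40,"x": 0.04,"y": -0.1,"z": 0,"ax": 0,"ay": 0,"az": 0},{"hand": 40,"x": 0.055,"y": -0.14,"z": 0,"ax": 0,"ay": 0,"az": 0},{"hand": 40,"x": 0.07,"y": -0.18,"z": 0,"ax": 0,"ay": 0,"az": 0},{"hand": 40,"x": 0.085,"y": -0.22,"z": 0,"ax": 0,"ay": 0,"az": 0},{"hand": 40,"x": 0.1,"y": -0.26,"z": 0,"ax": 0,"ay": 0,"az": 0},{"hand": 40,"x": 0.11,"y": -0.3,"z": 0,"ax": 0,"ay": 0,"az": 0}]'

```text
t: 31.35
tool_pos: [0.4958, -0.0831, 0.3959]
orientation: [0.0, -3.139, -0.001]
force: [0.0, -0.6, -2.6]
opening: 0.0606
gripper_force: 20.0
```

>>> carry_out --targets '[{"hand": 40,"x": 0.02,"y": -0.04,"z": 0,"ax": 0,"ay": 0,"az": 0},{"hand": 40,"x": 0.04,"y": -0.08,"z": 0,"ax": 0,"ay": 0,"az": 0},{"hand": 40,"x": 0.06,"y": -0.12,"z": 0,"ax": 0,"ay": 0,"az": 0},{"hand": 40,"x": 0.08,"y": -0.16,"z": 0,"ax": 0,"ay": 0,"az": 0},{"hand": 40,"x": 0.095,"y": -0.195,"z": 0,"ax": 0,"ay": 0,"az": 0},{"hand": 40,"x": 0.1,"y": -0.215,"z": 0,"ax": 0,"ay": 0,"az": 0},{"hand": 40,"x": 0.1,"y": -0.215,"z": 0,"ax": 0,"ay": 0,"az": 0},{"hand": 40,"x": 0.1,"y": -0.215,"z": 0,"ax": 0,"ay": 0,"az": 0}]'

```text
t: 32.35
tool_pos: [0.3974, -0.2963, 0.3971]
orientation: [0.001, -3.141, -0.002]
force: [-0.1, 0.3, -1.5]
opening: 0.0608
gripper_force: 20.0
```

```bash
python3 - <<'E'
from plant import *; from h import *
s=read_state(); print(s['tool_pos'],s['opening'],s['gripper_force'],s['force']); 
W,d=look(s['tool_pos'][:2],s['tool_pos'][2]-.2129+.064,"w8",.003)
rel(s,(.3966,-.2971,.3119))
E
```

```text
[ 0.39737538 -0.29629471  0.39709267] 0.060834549801968014 19.999854722991586 [-0.14471797  0.3095597  -1.48929563]
(array([ 0.3892, -0.2973]), 0.0923, 3328, np.float64(0.2487)) bbox [ 0.3674 -0.3433] [ 0.4111 -0.2512]
shift [ 0.0007 -0.0009  0.0852] turn [ 0.0013 -0.0006  0.0007]
```

View pics/w8.png

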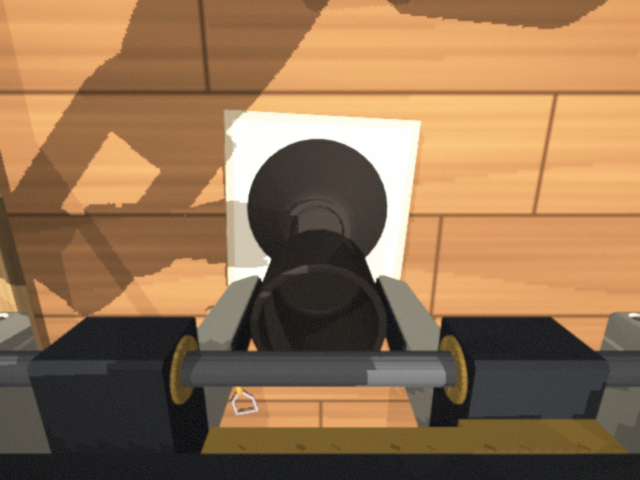

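The cup is held upright at (318,320). The large bowl's foot at (318,222) is in line beneath it. Lowering it.

>>> carry_out --targets '[{"hand": 40,"x": 0.0007,"y": -0.001,"z": 0.02,"ax": 0,"ay": 0,"az": 0},{"hand": 40,"x": 0.0007,"y": -0.001,"z": 0.04,"ax": 0,"ay": 0,"az": 0},{"hand": 40,"x": 0.0007,"y": -0.001,"z": 0.06,"ax": 0,"ay": 0,"az": 0},{"hand": 40,"x": 0.0007,"y": -0.001,"z": 0.072,"ax": 0,"ay": 0,"az": 0},{"hand": 40,"x": 0.0007,"y": -0.001,"z": 0.079,"ax": 0,"ay": 0,"az": 0},{"hand": 40,"x": 0.0007,"y": -0.001,"z": 0.082,"ax": 0,"ay": 0,"az": 0},{"hand": 40,"x": 0.0007,"y": -0.001,"z": 0.082,"ax": 0,"ay": 0,"az": 0},{"hand": 40,"x": 0.0007,"y": -0.001,"z": 0.082,"ax": 0,"ay": 0,"az": 0}]'

```text
t: 33.4
tool_pos: [0.3965, -0.2982, 0.3164]
orientation: [-0.0, 3.141, -0.001]
force: [-0.7, 0.4, -2.4]
opening: 0.0601
gripper_force: 20.0
```

>>> carry_out --targets '[{"hand": 40,"x": 0,"y": 0,"z": 0.001,"ax": 0,"ay": 0,"az": 0},{"hand": 40,"x": 0,"y": 0,"z": 0.001,"ax": 0,"ay": 0,"az": 0},{"hand": 40,"x": 0,"y": 0,"z": 0.002,"ax": 0,"ay": 0,"az": 0},{"hand": 40,"x": 0,"y": 0,"z": 0.002,"ax": 0,"ay": 0,"az": 0},{"hand": 40,"x": 0,"y": 0,"z": 0.002,"ax": 0,"ay": 0,"az": 0}]'

```text
t: 34.02
tool_pos: [0.3963, -0.298, 0.3137]
orientation: [0.0, -3.142, -0.0]
force: [-0.2, -0.4, -0.9]
opening: 0.0604
gripper_force: 20.0
```

>>> carry_out --targets '[{"hand": 40,"x": 0,"y": 0.0005,"z": 0.0,"ax": 0,"ay": 0,"az": 0},{"hand": 40,"x": 0,"y": 0.0005,"z": 0.001,"ax": 0,"ay": 0,"az": 0},{"hand": 40,"x": 0,"y": 0.0005,"z": 0.001,"ax": 0,"ay": 0,"az": 0},{"hand": 40,"x": 0,"y": 0.0005,"z": 0.002,"ax": 0,"ay": 0,"az": 0},{"hand": 40,"x": 0,"y": 0.0005,"z": 0.002,"ax": 0,"ay": 0,"az": 0},{"hand": 40,"x": 0,"y": 0.0005,"z": 0.0025,"ax": 0,"ay": 0,"az": 0},{"hand": 40,"x": 0,"y": 0.0005,"z": 0.0025,"ax": 0,"ay": 0,"az": 0}]'

```text
t: 34.9
tool_pos: [0.3964, -0.2976, 0.3118]
orientation: [-0.0, 3.141, -0.0]
force: [-1.9, 1.6, 5.7]
opening: 0.0607
gripper_force: 20.0
```

Contact came at the expected height. Releasing and lifting straight up.

>>> carry_out --targets '[{"hand": 80,"x": 0,"y": 0,"z": 0,"ax": 0,"ay": 0,"az": 0},{"hand": 90,"x": 0,"y": 0,"z": 0,"ax": 0,"ay": 0,"az": 0},{"hand": 100,"x": 0,"y": 0,"z": 0,"ax": 0,"ay": 0,"az": 0},{"hand": 100,"x": 0,"y": 0,"z": 0,"ax": 0,"ay": 0,"az": 0},{"hand": 100,"x": 0,"y": 0,"z": -0.03,"ax": 0,"ay": 0,"az": 0},{"hand": 100,"x": 0,"y": 0,"z": -0.07,"ax": 0,"ay": 0,"az": 0},{"hand": 100,"x": 0,"y": 0,"z": -0.12,"ax": 0,"ay": 0,"az": 0},{"hand": 100,"x": 0,"y": 0,"z": -0.14,"ax": 0,"ay": 0,"az": 0}]'

```text
t: 35.9
tool_pos: [0.3967, -0.2978, 0.4547]
orientation: [-0.0, 3.138, -0.005]
force: [0.7, -0.4, 0.1]
opening: 0.0929
gripper_force: 0.0
```

```bash
python3 - <<'E'
from plant import *; from h import *
s=read_state(); print(s['tool_pos'],s['opening'],s['force']); look((.397,-.297),.163)
im,d=read_camera("side"); cv2.imwrite("pics/side9.png",cv2.resize(im[180:460,250:570],None,fx=2,fy=2))
W=cloud(d,camera_params("side"))
m=(np.hypot(W[...,0]-.397,W[...,1]+.297)<.05)&(d>0)
print(circ(W,m&(abs(W[...,2]-.163)<.005)))
E
```

```text
[ 0.39666706 -0.29779881  0.45471524] 0.09294265726867709 [ 0.69154422 -0.43718634  0.13522127]
(array([ 0.3965, -0.2984]), 0.06, 1131, np.float64(0.1634)) bbox [ 0.3667 -0.328 ] [ 0.4262 -0.2692]
(array([ 0.3965, -0.2963]), 0.0621, 378, np.float64(0.163))
```

View pics/side9.png

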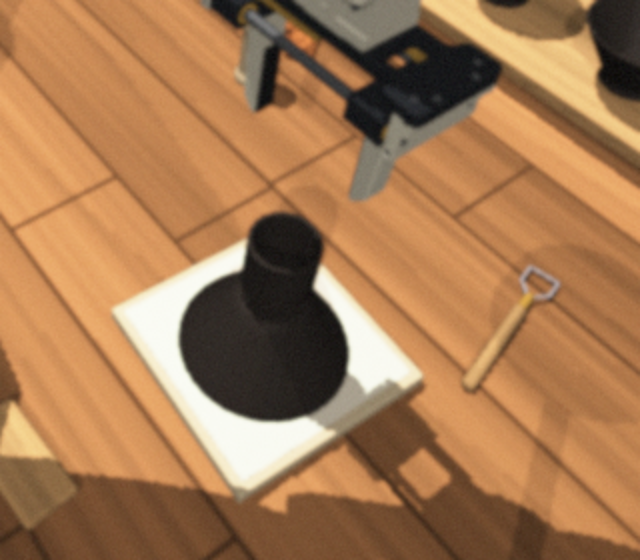

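The cup stands upright at (283,265) on the nested bowls, with its mouth at 0.163 m as expected. The stack is in the middle of the shelf and the gripper is clear.

```bash
python3 -c "
from plant import robot; print(robot.close_job())"
```

```text
the job is handed in; nothing more can be done
None
```

The job is handed in: the three dark bowls are nested rim down in the middle of the kiln shelf, smallest first, with the cup upright and centred to about 1 mm on the large bowl's foot, done in about 36 s of the 128 s allowed.

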